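# Snap the basing tub and the paint bottle home in their bench clips

### The arm

A 6-joint arm with a two-finger parallel gripper is mounted at the origin on a cart in front of the work surface, level with it; the furniture and walls round the work are solid. World frame = base frame: x ahead of the robot, y to its left, z up, the work surface at z = 0. Lengths are in m, angles in rad, forces in N, time in s.
With the tool pointing down it reaches from about 0.35 to 0.975 m from the base axis. Payload 4.9 kg.
Tool frame: the origin (TCP) lies between the finger pads; the fingertips stand 19 mm ahead of it and the grasp point (between the pads) is the TCP; z points along the fingers, y is the line along which they close (so a half turn about z gives the same grasp; the last joint's range is limited). The gripper opens to 85 mm and grips with 20 to 120 N. Pads are 22 mm wide; open, the fingers measure 114 mm over their backs; the gripper's body (76 mm by 85 mm) begins 54 mm behind the grasp point. The pads swing forward as they close: fully open they stand 13 mm farther back than shut.
Start: joints at [1.128, 0.053, 1.613, -0, 1.476, -0.119], TCP at [0.199, 0.593, 0.25] pointing down, gripper open.
Joint ranges: [-3.01, 3.01], [-1.01, 2.22], [0.06, 2.58], [-1.02, 4.17], [0.09, 2.62], [-3.14, 3.14]. Speed limits (rad/s): [2.57, 2.57, 3.14, 3.14, 3.14, 3.14].

### API

Orientations are given as a rotation vector (axis times angle).
In Python, from station import ctrl gives the robot as it stands. The module is installed in compiled form; this text tells all that it offers.
- The arm moves only by the tool servo_tool, never from a script. Its argument "increments" is a list that holds one entry, the list of rows, each a list of 5 numbers: the finger opening in cm, from 0 to 8.54, then the shift along the tool's x, y, z in cm, then the turn about the tool's z in degrees. A call has 1 to 5 rows; each row is the pose to reach, as a shift and turn from the pose commanded when the call began, along the tool's axes at that moment; what a row does not reach only later rows make up. A row lasts 1/10 s, in which the tool goes at most 50 mm and 8.59 degrees, less where a joint would pass 70% of its speed; a pose out of reach is approached as far as the arm can. A call with a gripper value outside its range is refused whole. The fingers move at their own pace and stop on an object; "newtons" is the grip in N (left out, the last holds). Time passes only in rows, so rows that repeat a pose let the fingers close. It gives the time, the measured TCP pose, the force, the opening and the grip force at its end, in the units of the state.
- ctrl.get_obs(): the state, without advancing time (a new reading comes with each control period).
- ctrl.get_image(name): name is "scene" or "top" or "wrist"; returns a dict with "img" (420x560x3 uint8, red, green, blue), "fx", "fy", "cx", "cy" (pixels), "k1" (the pictures are not rectified: a ray, as slopes to the right and down, at radius r is drawn at 1 + k1 r^2 times it, then the intrinsics apply), "rvec" (rotation vector, rad) and "tvec" (3), from world to camera coordinates, as OpenCV has them; the wrist camera has in their place "mount" (4x4, takes a point from camera to tool coordinates, whose origin is the TCP and whose axes are the flange's). Camera axes: x right, y down, z forward; pixel columns grow to the right and rows downward; lengths in m; the calibration is good to about 2 mm. A picture is of the moment at which its call begins: read the wrist's pose just before it. There is no depth.
- ctrl.finish_job(): hands the job in; it is judged then, once.
The state is a dict: "t": time; "q": joint angles; "dq": joint speeds; "effort": joint torques, N m; "tool_pos": TCP position; "tool_rot": TCP orientation; "contact_force": force on the tool from outside, world axes, zero at the start; "wrist_torque": the same for the moment, N m; "opening": finger opening in m; "grip_force": force on a finger pad.
Only numpy, scipy, OpenCV 4.12 (cv2) and the standard library are available. Lean on these libraries where they do the work, as an engineer would, in place of code of your own. Each camera call takes 0.05 s, during which the arm holds its last target. There are 200 camera calls.

### The job

Tidy the painting bench: slide the round basing tub along the worktop, without lifting it, into the wide spring clip, and put the grey dropper bottle that stands alone on the open worktop, upright, in the small spring clip. Push each one in through the mouth of its clip, past the two spring jaws until it snaps in and sits fully home against the stops. Leave the other pots and the figure where they stand.

Things in the scene. Friction and masses are not known exactly. Their poses are not given: they have to be found in the camera images.
- basing_tub: round pale tub with a press lid, 78 mm in diameter, 42 mm high, 0.1 to 0.2 kg, closed and rigid; too wide to grasp well, meant to be pushed. Origin: centre of its underside, z up. It stands on the worktop.
- dropper_bottle: grey paint bottle with ribbed cap and nozzle, the only dropper bottle standing alone on the open worktop (the others stand in the wooden rack, and two red ones side by side are fixed); body 24.4 mm in diameter up to 42 mm, cap 21 mm in diameter up to 63 mm, 73 mm high in all, 26 g. Origin: centre of its underside, z up.
- tub_dock: wide spring clip screwed to the worktop, place and yaw vary: grey foot, two stops, two hinged steel jaws with black rollers; no floor. Origin: point of the worktop under the tub's centre when fully home; +x points from the mouth to the stops (the way in), y left, z up. It spans x -27 to 70, y +-61 mm, 36 mm high; stops touch the tub 32 degrees either side of +x.
- tub_dock_mouth (a point): point of the worktop before the wide clip's mouth, x = -70 mm in its frame; a tub centred here touches nothing. Rollers, 10 mm thick, 16 to 34 mm up, stand at x = -22, y = +-37 mm in the clip's frame; the tub meets them at x = -45 and spreads each 7 mm. Snapping takes about 7 N, which drops past x = -22, but the tub must still be pushed on to x = 0.
- bottle_clip: small spring clip of the same make for one dropper bottle, screwed to the worktop, place and yaw vary; no floor. Origin: point of the worktop under the bottle's centre when fully home; +x points from the mouth to the stops (the way in), y left, z up. It spans x -12 to 42, y +-31 mm and is 26 mm high, so fingers that hold the bottle at 28 mm or more pass above it.
- bottle_clip_mouth (a point): point of the worktop before the small clip's mouth, x = -36 mm in its frame; a bottle standing here touches nothing. Rollers, 8 mm thick, 9 to 24 mm up, stand at x = -7.5, y = +-13.5 mm in the clip's frame; the bottle meets them at x = -16 and spreads each 3 mm. Snapping takes about 3 N, which drops past x = -7; push on to x = 0. Pushed high up it may tilt.
- squat_pot: bystander: squat dark screw-lid pot, 33 mm in diameter, 34 mm high, between the clips. Origin: centre of its underside.
- tall_pot: bystander: taller screw-lid pot, 29 mm in diameter, 52 mm high, by the two fixed red bottles. Origin: centre of its underside.
- serpent_figure: bystander: painted serpent figure on a scenic base, 34 x 46 mm, 59 mm high, on the left, behind the clips (a like one on the tool case is fixed). Origin: centre of its underside.
Not all that is in view belongs to the job. What is shaped like the bottle_clip but brown is not meant.

How it is judged:
At the end, for the whole second after the job is handed in: The basing tub stands in the wide clip and the dropper bottle in the small clip, each within 4 mm of fully home in depth and sideways, within 6 mm of home in all (down on the worktop), upright (tub within 0.08 rad, bottle within 0.12 rad) and at rest (x of basing_tub in the frame of tub_dock above -0.004 m and y of basing_tub in the frame of tub_dock between -0.004 and 0.004 m and distance between basing_tub and tub_dock below 0.006 m and angle between basing_tub's own z axis and vertical below 0.08 rad and x of dropper_bottle in the frame of bottle_clip above -0.004 m and y of dropper_bottle in the frame of bottle_clip between -0.004 and 0.004 m and distance between dropper_bottle and bottle_clip below 0.006 m and angle between dropper_bottle's own z axis and vertical below 0.12 rad and linear speed of each of basing_tub, dropper_bottle below 0.02 m/s); the robot touches nothing.
It fails at once if the basing tub is lifted more than 12 mm off the worktop (height (world z) of basing_tub above 0.012 m).
It fails at once if a bystanding pot or the figure is moved more than 30 mm or knocked over (distance of any of squat_pot, tall_pot, serpent_figure from where it was at the start of the episode above 0.03 m or angle between any of squat_pot, tall_pot, serpent_figure's own z axis and vertical above 0.5 rad).
It also fails if it takes over 64 s, if anything falls off the work surface, if the arm or the gripper's body presses on something with over 40 N, if the wrist force passes 120 N, or if a joint passes its speed limit or range.

## Working session

There is one attempt and no reset: what is moved stays moved. The work goes in short steps, Python scripts to look and compute and a tool call to move; the robot and the scene stay as the last step left them, time stands still between calls to the robot, and variables do not carry over. Pictures are saved under pics/ and viewed, at most 10 in all, crops included, and the job is handed in when it is done.

Besides the shell and the picture viewer there is one more tool, called after ">>>" as name(argument=value, ...), one argument or row to a line, values as JSON. servo_tool: Moves the arm, as the interface text tells. Its arguments: {"type":"object","properties":{"increments":{"type":"array"},"newtons":{"type":"number"}},"required":["increments"]}

```bash
mkdir -p pics; cat > h.py <<'E'
import numpy as np, cv2, pickle
from scipy.spatial.transform import Rotation as R
def snap(ctrl,name,fn):
    o=ctrl.get_obs(); d=ctrl.get_image(name); d['obs']=o
    pickle.dump(d,open(f'pics/{fn}.pkl','wb')); cv2.imwrite(f'pics/{fn}.png',d['img'][:,:,::-1]); return d
def load(fn): return pickle.load(open(f'pics/{fn}.pkl','rb'))
def ray(d,u,v):
    K=np.array([[d['fx'],0,d['cx']],[0,d['fy'],d['cy']],[0,0,1.]])
    p=cv2.undistortPoints(np.array([[[u,v]]],float),K,np.array([d['k1'],0,0,0.]))[0,0]
    r=np.array([p[0],p[1],1.])
    if 'mount' in d:
        M=np.array(d['mount']); Rt=R.from_rotvec(d['obs']['tool_rot']).as_matrix()
        return Rt@M[:3,3]+np.array(d['obs']['tool_pos']), Rt@M[:3,:3]@r
    Rc=R.from_rotvec(np.ravel(d['rvec'])).as_matrix()
    return -Rc.T@np.ravel(d['tvec']), Rc.T@r
def pt(d,u,v,z):
    c,r=ray(d,u,v); return (c+r*(z-c[2])/r[2])
E
python3 - <<'E'
from station import ctrl
from h import *
o=ctrl.get_obs(); print(o['tool_pos'],o['tool_rot'],R.from_rotvec(o['tool_rot']).as_matrix().round(3),o['opening'])
for n in('scene','top'):
    d=snap(ctrl,n,n); print(n,ray(d,280,210), d['fx'],d['k1'])
a=[cv2.imread(f'pics/{n}.png') for n in('scene','top')]
E
```

```text
[0.19858758 0.59198867 0.2490595 ] [-0.50626858 -3.09992628  0.00316499] [[-0.948  0.318 -0.001]
 [ 0.318  0.948 -0.002]
 [ 0.    -0.002 -1.   ]] 0.08503004972316354
scene (array([-0.05451133, -0.29499664,  0.6256473 ]), array([ 0.59234468,  0.54145039, -0.59667042])) 448.0728780707855 0.023126096642281203
top (array([0.46247364, 0.23508071, 0.8760174 ]), array([ 0.12557961, -0.02153473, -0.99186888])) 426.66308870769694 -0.1246459863321847
```

View pics/top.png

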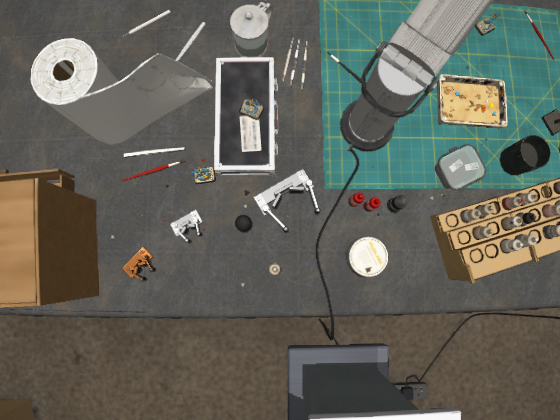

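View pics/scene.png

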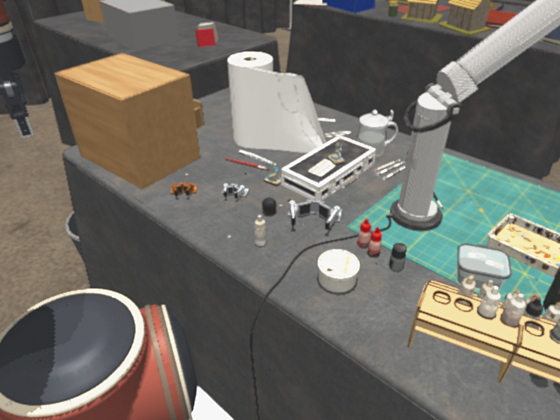

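The top view shows the tub at (368,257), bottle (275,269), wide clip (288,198), small clip (186,224), squat pot (243,223), brown decoy (140,263), fixed red bottles (365,202), tall pot (398,203) and figure (204,174). I'll enlarge the clips.

```bash
python3 - <<'E'
from h import *
d=load('top')
for n,u,v,z in [('tub',368,257,.042),('bottle',275,269,.073),('wide',288,198,.03),('small',186,224,.02),('squat',243,223,.034),('tall',398,203,.052),('red',373,203,.06),('red2',358,198,.06),('fig',204,174,.03),('brown',140,263,.02),('edge',300,312,0),('lampbase',368,125,0),('casecorner',218,165,.05)]: print(n,pt(d,u,v,z).round(3))
s=load('scene')
K=np.array([[s['fx'],0,s['cx']],[0,s['fy'],s['cy']],[0,0,1.]])
print('scene tub',pt(s,338,262,.042).round(3),'bottle',pt(s,261,218,.073))
im=d['img'][:,:,::-1][160:300,150:430]
cv2.imwrite('pics/crop.png',cv2.resize(im,None,fx=2.85,fy=2.85,interpolation=cv2.INTER_CUBIC))
E
```

```text
tub [0.474 0.045 0.042]
bottle [0.453 0.228 0.073]
wide [0.594 0.2   0.03 ]
small [0.544 0.406 0.02 ]
squat [0.544 0.29  0.034]
tall [ 0.579 -0.017  0.052]
red [0.578 0.036 0.06 ]
red2 [0.588 0.065 0.06 ]
fig [0.644 0.37  0.03 ]
brown [0.466 0.499 0.02 ]
edge [0.365 0.178 0.   ]
lampbase [0.757 0.025 0.   ]
casecorner [0.658 0.339 0.05 ]
scene tub [0.477 0.043 0.042] bottle [0.44839039 0.21675574 0.073     ]
```

View pics/crop.png

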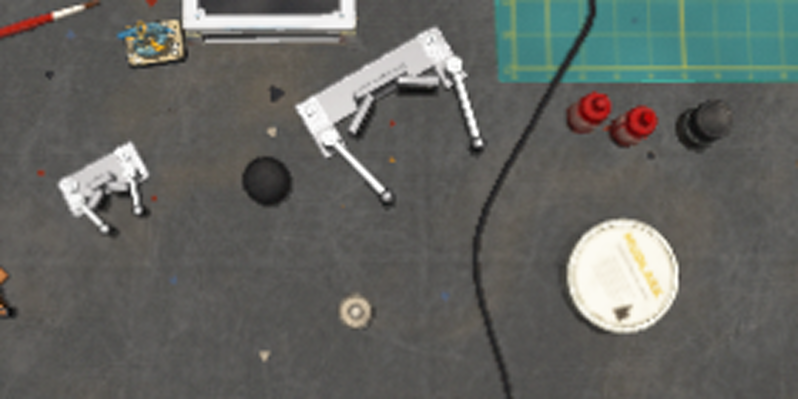

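```bash
cat >> h.py <<'E'
def frame(L,Rr,xr):
    L,Rr=L[:2],Rr[:2]; y=(L-Rr)/np.linalg.norm(L-Rr); x=np.array([y[1],-y[0]])
    return (L+Rr)/2-xr*x, x, np.degrees(np.arctan2(x[1],x[0])), np.linalg.norm(L-Rr)
def mv(o,target,heading):
    """shift cm along tool axes, turn deg to reach target TCP with tool x at heading"""
    M=R.from_rotvec(o['tool_rot']).as_matrix(); s=M.T@(np.array(target)-o['tool_pos'])*100
    h=np.degrees(np.arctan2(M[1,0],M[0,0])); return s.round(2),round((h-heading+180)%360-180,1)
E
python3 - <<'E'
from station import ctrl
from h import *
d=load('top')
c=lambda u,v:(150+u/2.85,160+v/2.85)
for n,l,r,z,xr in[('wide',(388,197),(477,145),.034,-.022),('small',(110,231),(139,211),.024,-.0075)]:
    L,Q=pt(d,*c(*l),z),pt(d,*c(*r),z); print(n,L,Q,frame(L,Q,xr))
w=snap(ctrl,'wrist','w0'); print(np.array(w['mount']).round(3),w['fx'],w['k1'],w['obs']['q'])
E
```

```text
wide [0.53083255 0.20500748 0.034     ] [0.56679749 0.14225139 0.034     ] (array([0.56790269, 0.1845684 ]), array([0.86762121, 0.49722573]), np.float64(29.816625157259033), np.float64(0.07233121065093003))
small [0.5091052  0.39991207 0.024     ] [0.52304215 0.37960391 0.024     ] (array([0.52225753, 0.3940018 ]), array([0.82451389, 0.56584171]), np.float64(34.46076179986678), np.float64(0.024630468286661825))
[[ 0.    -0.962 -0.273  0.069]
 [ 1.     0.     0.    -0.   ]
 [ 0.    -0.273  0.962 -0.124]
 [ 0.     0.     0.     1.   ]] 338.5592574213235 -0.04964534668019196 [ 1.12802442e+00  5.32864259e-02  1.61420100e+00  1.49610595e-05
  1.47603225e+00 -1.19000346e-01]
```

```bash
python3 - <<'E'
from station import ctrl
from h import *
print(mv(ctrl.get_obs(),(.46,.27,.27),32))
E
```

```text
(array([-35.02, -22.22,  -2.04]), np.float64(129.4))
```

>>> servo_tool(
  increments=[
    [[8.5,-3.5,-2.2,0,8.5],[8.5,-7,-4.4,0,17],[8.5,-10.5,-6.6,0,25.5],[8.5,-14,-8.8,0,34],[8.5,-17.5,-11,-1,42.5]],
  ],
)

```text
t: 0.65
tool_pos: [0.3298, 0.4305, 0.2584]
tool_rot: [-1.603, -2.701, 0.005]
contact_force: [1.0, -0.6, 0.3]
opening: 0.0848
grip_force: 0.0
```

>>> servo_tool(
  increments=[
    [[8.5,-4,0.7,0,8.5],[8.5,-8,1.4,0,17],[8.5,-12,2.2,0,25.5],[8.5,-16,3,0,34],[8.5,-20.4,3.6,-1,42.5]],
  ],
)

```text
t: 1.15
tool_pos: [0.4599, 0.2698, 0.2685]
tool_rot: [-2.473, -1.936, 0.005]
contact_force: [1.4, 0.5, -0.1]
opening: 0.0851
grip_force: 0.0
```

>>> servo_tool(
  increments=[
    [[8.5,0,0,0,8.5],[8.5,0,0,0,17],[8.5,0,0,0,25.5],[8.5,0,0,0,34],[8.5,0,0,0,42.5]],
  ],
)

```text
t: 1.65
tool_pos: [0.4598, 0.2713, 0.2699]
tool_rot: [3.008, 0.908, -0.001]
contact_force: [-0.7, 0.6, -0.4]
opening: 0.0849
grip_force: 0.0
```

```bash
python3 - <<'E'
from station import ctrl
from h import *
d=snap(ctrl,'wrist','w1');o=d['obs'];print(o['t'],o['tool_pos'],o['q'],mv(o,(.46,.27,.27),32))
cv2.imwrite('pics/w1b.png',cv2.resize(d['img'][:,:,::-1],(800,600),interpolation=cv2.INTER_CUBIC))
E
```

```text
1.65 [0.45983785 0.27126143 0.26987117] [ 3.93527887e-01 -1.77280947e-01  1.80020095e+00  9.19478022e-06
  1.51938177e+00  1.37818310e+00] (array([-0.06,  0.11, -0.01]), np.float64(1.6))
```

View pics/w1b.png

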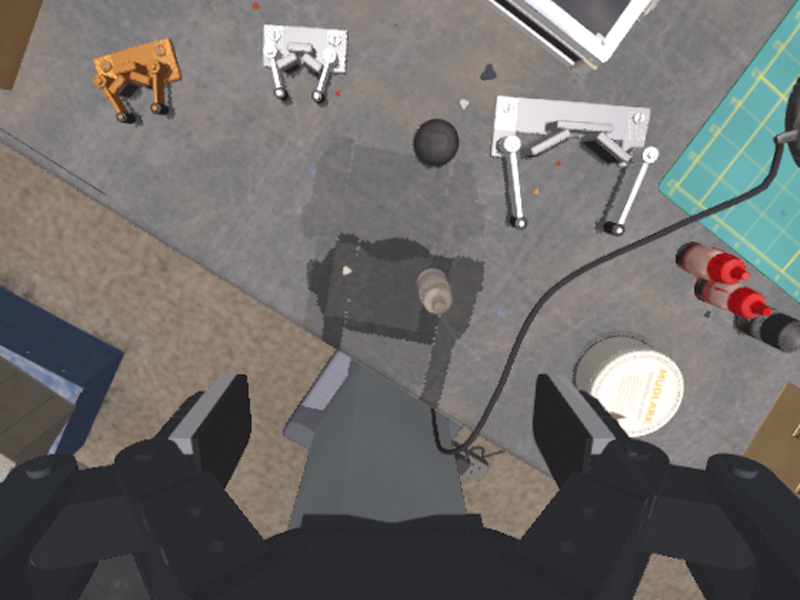

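```bash
python3 - <<'E'
from h import *
d=load('w1'); c=lambda u,v:(u*.7,v*.7)
for n,l,r,z,xr in[('wide',(519,223),(614,229),.034,-.022),('small',(281,95),(318,97),.024,-.0075)]:
    L,Q=pt(d,*c(*l),z),pt(d,*c(*r),z); print(n,frame(L,Q,xr))
for n,l,r in[('widefoot',(499,97),(649,108)),('smallfoot',(265,26),(346,30))]:
    print(n,frame(pt(d,*c(*l),.01),pt(d,*c(*r),.01),0)[2:])
print('bottle tip',pt(d,*c(441,303),.073),'base',pt(d,*c(430,276),.0))
print('tub lid',pt(d,*c(637,386),.042))
im=d['img'].astype(int); hsv=cv2.cvtColor(d['img'],cv2.COLOR_RGB2HSV)
m=((hsv[:,:,2]>170)&(hsv[:,:,1]<90)).astype(np.uint8); m[:,:390]=0;m[:220]=0
k=max(cv2.findContours(m,0,2)[0],key=cv2.contourArea); print(cv2.fitEllipse(cv2.convexHull(k)))
e=cv2.fitEllipse(cv2.convexHull(k))[0]; print(pt(d,*e,.042))
print('squat',pt(d,*c(436,141),.034),'edge',pt(d,*c(330,345),0))
t=load('top');hsv=cv2.cvtColor(t['img'],cv2.COLOR_RGB2HSV)
m=((hsv[:,:,2]>150)&(hsv[:,:,1]<90)).astype(np.uint8); m[:,:340]=0;m[:,400:]=0;m[:225]=0;m[290:]=0
k=max(cv2.findContours(m,0,2)[0],key=cv2.contourArea); e=cv2.fitEllipse(cv2.convexHull(k));print(e,pt(t,*e[0],.042))
E
```

```text
wide (array([0.56955048, 0.18488089]), array([0.86284729, 0.50546469]), np.float64(30.362204490316493), np.float64(0.07259939038613569))
small (array([0.52446269, 0.39274971]), array([0.86389477, 0.50367234]), np.float64(30.243258756108695), np.float64(0.026643915411375646))
widefoot (np.float64(30.561603001323725), np.float64(0.11524500812110253))
smallfoot (np.float64(30.44206260133989), np.float64(0.0587918770334765))
bottle tip [0.45654819 0.22767132 0.073     ] base [0.45692623 0.2303656  0.        ]
tub lid [0.48151689 0.04630105 0.042     ]
((445.68475341796875, 274.68450927734375), (58.338478088378906, 67.59455108642578), 60.14571762084961)
[0.47706408 0.04261268 0.042     ]
squat [0.54572219 0.29002061 0.034     ] edge [0.35790761 0.26767899 0.        ]
((368.171630859375, 256.29449462890625), (38.71646499633789, 39.91059112548828), 161.5331573486328) [0.47507557 0.04437052 0.042     ]
```

```bash
python3 - <<'E'
from station import ctrl
from h import *
print(mv(ctrl.get_obs(),(.4565,.2285,.10),30.4))
E
```

```text
(array([-2.62,  3.39, 16.99]), np.float64(3.0))
```

>>> servo_tool(
  increments=[
    [[5,-0.6,0.9,3.8,1],[5,-1.3,1.7,7.6,2],[5,-2,2.6,11.4,3],[5,-2.6,3.4,15.2,3],[5,-2.6,3.4,17,3]],
  ],
)

```text
t: 2.2
tool_pos: [0.4547, 0.227, 0.0958]
tool_rot: [3.026, 0.841, -0.011]
contact_force: [-0.4, 0.2, -0.3]
opening: 0.05
grip_force: 0.0
```

```bash
python3 - <<'E'
from station import ctrl
from h import *
d=snap(ctrl,'wrist','w2');print(mv(d['obs'],(.4565,.2285,.048),30.4))
cv2.imwrite('pics/w2b.png',d['img'][:,:,::-1])
E
```

```text
(array([ 0.27, -0.03,  4.78]), np.float64(0.6))
```

View pics/w2b.png

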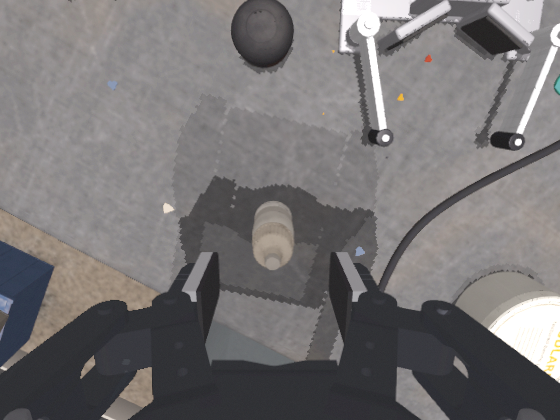

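```bash
python3 - <<'E'
from h import *
d=load('w2')
print(pt(d,273,263,.073),pt(d,273,243,.063),frame(pt(d,383,137,.034),pt(d,513,141,.034),-.022))
b=pt(d,273,263,.073); print(mv(d['obs'],(b[0],b[1],.048),30.4))
E
```

```text
[0.4542432  0.22719294 0.073     ] [0.45946598 0.23037472 0.063     ] (array([0.57015623, 0.18427626]), array([0.86601681, 0.50001488]), np.float64(30.000984516401864), np.float64(0.0734104752885141))
(array([ 0.01, -0.03,  4.78]), np.float64(0.6))
```

>>> servo_tool(
  increments=[
    [[5,0.1,0,2.4,0.5],[5,0.2,0,4.8,0.5],[2,0.2,0,4.8,0.5],[2,0.2,0,4.8,0.5],[2,0.2,0,4.8,0.5]],
  ],
  newtons=40,
)

```text
t: 2.75
tool_pos: [0.4603, 0.2303, 0.0542]
tool_rot: [-3.031, -0.826, -0.004]
contact_force: [-0.9, 0.4, -0.7]
opening: 0.0221
grip_force: 39.1
```

>>> servo_tool(
  increments=[
    [[2,0,0,0,0],[2,0,0,0,0],[2,0,0,0,0]],
  ],
)

```text
t: 3.05
tool_pos: [0.4595, 0.2299, 0.053]
tool_rot: [-3.031, -0.825, -0.002]
contact_force: [0.2, 0.1, -0.5]
opening: 0.0221
grip_force: 39.2
```

```bash
python3 - <<'E'
from station import ctrl
from h import *
o=ctrl.get_obs(); print(o['opening'],o['grip_force'],o['tool_pos'])
x=np.array([.8625,.506]); h=np.array([.5245,.3928])
for X in(-.06,-.036):
    p=h+X*x; print(mv(o,(*p,o['tool_pos'][2]),30.4))
E
```

```text
0.022140436299106652 39.15234982967377 [0.45951727 0.22988672 0.05300768]
(array([ 7.860e+00, -1.076e+01,  1.000e-02]), np.float64(0.1))
(array([ 1.026e+01, -1.075e+01,  1.000e-02]), np.float64(0.1))
```

>>> servo_tool(
  increments=[
    [[4,0,0,0,0],[4,0,0,0.5,0],[4,-0.2,0,0.5,0],[2,-0.2,0,0.5,0],[2,-0.2,0,0.5,0]],
  ],
  newtons=70,
)

```text
t: 3.55
tool_pos: [0.4574, 0.2288, 0.0474]
tool_rot: [-3.031, -0.825, -0.0]
contact_force: [0.2, 0.2, 0.6]
opening: 0.0216
grip_force: 68.5
```

>>> servo_tool(
  increments=[
    [[2,0,0,0,0],[2,0,0,0,0],[2,0,0,-0.3,0],[2,0,0,-0.3,0]],
  ],
)

```text
t: 3.95
tool_pos: [0.4577, 0.2288, 0.0507]
tool_rot: [-3.031, -0.825, -0.001]
contact_force: [0.0, 0.7, -1.0]
opening: 0.0216
grip_force: 68.5
```

```bash
python3 - <<'E'
from station import ctrl
from h import *
o=ctrl.get_obs(); print(o['opening'],o['grip_force'],o['tool_pos'],o['contact_force'])
x=np.array([.8625,.506]); h=np.array([.5245,.3928])
p=h-.05*x; print(mv(o,(*p,o['tool_pos'][2]),30.4))
E
```

```text
0.02157919342873615 68.53519678115845 [0.45770409 0.22882417 0.05074072] [ 0.0376818   0.73251105 -1.0496679 ]
(array([  9.07, -10.76,   0.  ]), np.float64(0.0))
```

>>> servo_tool(
  increments=[
    [[2,2,-2.7,0,0],[2,4.5,-5.4,0,0],[2,7,-8.1,0,0],[2,9,-10.8,0,0],[2,9,-10.8,0,0]],
  ],
)

```text
t: 4.45
tool_pos: [0.4809, 0.3709, 0.051]
tool_rot: [-3.029, -0.829, -0.004]
contact_force: [0.6, -0.5, -0.4]
opening: 0.0215
grip_force: 68.7
```

```bash
python3 - <<'E'
from station import ctrl
from h import *
d=snap(ctrl,'wrist','w3');print(d['obs']['tool_pos'])
E
```

```text
[0.4809155  0.37086411 0.05102048]
```

View pics/w3.png

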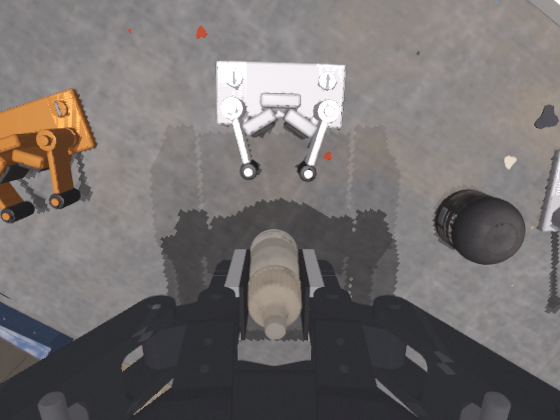

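```bash
python3 - <<'E'
from h import *
d=load('w3');o=d['obs']
f=frame(pt(d,249,172,.024),pt(d,308,173,.024),-.0075);print(f)
print('foot yaw',frame(pt(d,217,62,.02),pt(d,345,65,.02),0)[2])
print('bottle',pt(d,275,332,.073),pt(d,274,233,.042))
print(mv(o,(*f[0],.048),30.0))
E
```

```text
(array([0.52507121, 0.39441883]), array([0.86878819, 0.49518388]), np.float64(29.68187637670212), np.float64(0.02663855977862689))
foot yaw 29.427301758547912
bottle [0.47617868 0.36753221 0.073     ] [0.49822234 0.38101687 0.042     ]
(array([5.  , 0.22, 0.31]), np.float64(0.6))
```

>>> servo_tool(
  increments=[
    [[2,0.5,0.2,0.3,0.8],[2,1.2,0.2,0.3,0.8],[2,2,0.2,0.3,0.8],[2,2.8,0.2,0.3,0.8],[2,3.4,0.2,0.3,0.8]],
  ],
)

```text
t: 5.0
tool_pos: [0.5115, 0.3827, 0.0472]
tool_rot: [3.037, 0.802, 0.0]
contact_force: [-1.2, -0.4, 1.7]
opening: 0.0213
grip_force: 68.8
```

>>> servo_tool(
  increments=[
    [[2,0.4,0,0,0],[2,0.8,0,0,0],[2,1.2,0,0,0],[2,1.6,0,0,0],[2,1.6,0,0,0]],
  ],
)

```text
t: 5.5
tool_pos: [0.5253, 0.3916, 0.0473]
tool_rot: [-3.036, -0.804, -0.003]
contact_force: [-0.4, 2.7, 0.7]
opening: 0.0217
grip_force: 68.6
```

```bash
python3 - <<'E'
from station import ctrl
from h import *
d=snap(ctrl,'wrist','w4');o=d['obs'];print(o['tool_pos'],o['contact_force'],mv(o,(.5251,.3944,.048),29.6))
E
```

```text
[0.52533621 0.3915562  0.04730793] [-0.36356502  2.72679703  0.66068665] (array([ 0.12, -0.26, -0.07]), np.float64(0.0))
```

View pics/w4.png

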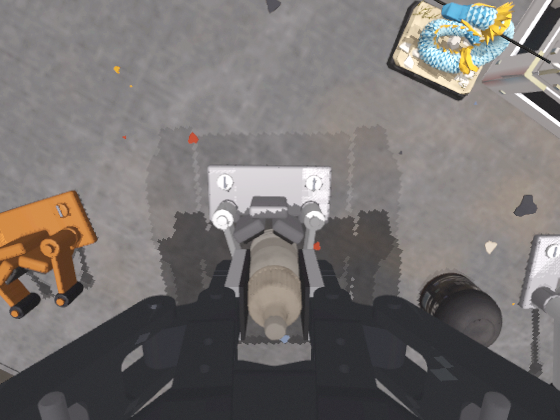

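>>> servo_tool(
  increments=[
    [[2,0,-0.15,0,0],[2,0,-0.25,0,0],[2,0.1,-0.25,0,0],[2,0.1,-0.25,0,0],[2,0.1,-0.25,0,0]],
  ],
)

```text
t: 6.05
tool_pos: [0.5242, 0.3934, 0.0473]
tool_rot: [3.037, 0.804, 0.0]
contact_force: [1.4, 1.1, 0.5]
opening: 0.0217
grip_force: 68.6
```

>>> servo_tool(
  increments=[
    [[2,0.1,0,0,0],[2,0.2,0,0,0],[2,0.2,0,0,0],[2,0.2,0,0,0]],
  ],
)

```text
t: 6.45
tool_pos: [0.526, 0.3945, 0.0473]
tool_rot: [-3.037, -0.804, -0.001]
contact_force: [1.0, 0.9, -1.3]
opening: 0.0216
grip_force: 68.6
```

>>> servo_tool(
  increments=[
    [[2,0.1,0,0,0],[2,0.2,0,0,0],[2,0.2,0,0,0],[2,0.2,0,0,0]],
  ],
)

```text
t: 6.85
tool_pos: [0.5276, 0.3955, 0.0473]
tool_rot: [3.037, 0.804, -0.0]
contact_force: [0.4, 1.5, -0.1]
opening: 0.0215
grip_force: 68.6
```

>>> servo_tool(
  increments=[
    [[2,0.1,0,0,0],[2,0.2,0,0,0],[2,0.2,0,0,0],[2,0.2,0,0,0]],
  ],
)

```text
t: 7.25
tool_pos: [0.5281, 0.3959, 0.0472]
tool_rot: [3.036, 0.804, -0.006]
contact_force: [-5.4, -2.1, 4.1]
opening: 0.0217
grip_force: 69.1
```

>>> servo_tool(
  increments=[
    [[2,0.1,0,0,0],[2,0.2,0,0,0],[2,0.2,0,0,0],[2,0.2,0,0,0]],
  ],
)

```text
t: 7.65
tool_pos: [0.5284, 0.3963, 0.0473]
tool_rot: [3.035, 0.803, -0.013]
contact_force: [-10.1, -5.1, 9.2]
opening: 0.0217
grip_force: 69.6
```

>>> servo_tool(
  increments=[
    [[2,-0.2,0,0,0],[2,-0.3,0,0,0],[3.5,-0.3,0,0,0],[4,-0.3,0,0,0],[4,-0.3,0,0,0]],
  ],
)

```text
t: 8.15
tool_pos: [0.5289, 0.3961, 0.0474]
tool_rot: [-3.037, -0.804, -0.001]
contact_force: [1.1, 0.0, -0.4]
opening: 0.0395
grip_force: 0.0
```

>>> servo_tool(
  increments=[
    [[4,0,0,-2,0],[4,0,0,-5,0],[4,0,0,-8,0],[4,-4,0,-10,0],[4,-6,0,-10,0]],
  ],
)

```text
t: 8.65
tool_pos: [0.4774, 0.3669, 0.1514]
tool_rot: [-3.035, -0.803, -0.01]
contact_force: [0.4, 0.4, 0.3]
opening: 0.04
grip_force: 0.0
```

```bash
python3 - <<'E'
from station import ctrl
from h import *
d=snap(ctrl,'wrist','w5');o=d['obs'];print(o['tool_pos'],o['contact_force'],mv(o,(.474,.005,.15),72))
E
```

```text
[0.47735811 0.36689866 0.15141726] [0.40648501 0.42319356 0.33765371] (array([-1.819e+01,  3.129e+01,  2.000e-02]), np.float64(-42.4))
```

View pics/w5.png

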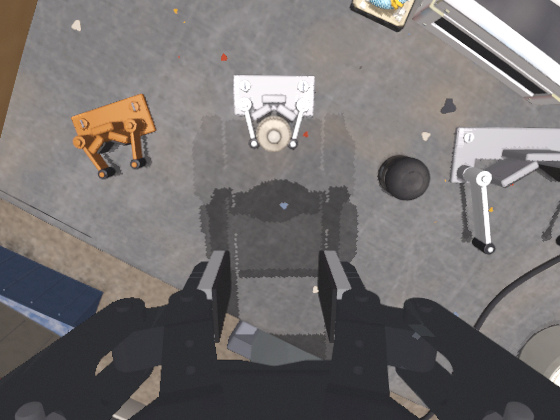

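```bash
python3 - <<'E'
from h import *
d=load('w5')
f=frame(pt(d,254,143,.024),pt(d,293,143,.024),-.0075)
for b in (pt(d,273,132,.073),pt(d,273,134,.063)): 
  e=b[:2]-f[0]; print(b,f,e@f[1], e@[-f[1][1],f[1][0]])
E
```

```text
[0.52751718 0.39598965 0.073     ] (array([0.52517681, 0.39437318]), array([0.86894131, 0.49491515]), np.float64(29.664155440330784), np.float64(0.028656563827260725)) 0.0028336583793386405 0.00024633246852910395
[0.52602508 0.39516794 0.063     ] (array([0.52517681, 0.39437318]), array([0.86894131, 0.49491515]), np.float64(29.664155440330784), np.float64(0.028656563827260725)) 0.00113043972168608 0.00027078492399986007
```

```bash
python3 - <<'E'
from station import ctrl
from h import *
t=load('top')
for u,v in((432,215),(462,280),(440,212)): print(pt(t,u,v,.06),pt(t,u,v,0))
print(mv(ctrl.get_obs(),(.457,-.0156,.15),72.4))
E
```

```text
[ 0.553809   -0.08257368  0.06      ] [ 0.56052469 -0.10593012  0.        ]
[ 0.42498648 -0.13835393  0.06      ] [ 0.42223013 -0.16581177  0.        ]
[ 0.55965537 -0.09942844  0.06      ] [ 0.56680094 -0.12402418  0.        ]
(array([-20.38,  32.25,  -0.11]), np.float64(-42.7))
```

>>> servo_tool(
  increments=[
    [[4,-2,3.2,0,-8.5],[4,-4,6.4,0,-17],[4,-6.1,9.7,0,-25.5],[4,-8.1,12.9,0,-34],[4,-10.2,16.1,0,-42.5]],
  ],
)

```text
t: 9.2
tool_pos: [0.4676, 0.1747, 0.1472]
tool_rot: [2.534, 1.857, 0.001]
contact_force: [0.3, -0.3, 0.3]
opening: 0.0398
grip_force: 0.0
```

>>> servo_tool(
  increments=[
    [[4,-4.6,1.3,0,0],[4,-9.2,2.5,0,0],[4,-13.8,3.8,0,0],[4,-18.4,5,0,0],[4,-18.4,5,0,0]],
  ],
)

```text
t: 9.7
tool_pos: [0.4587, -0.0191, 0.1476]
tool_rot: [2.545, 1.838, -0.001]
contact_force: [1.7, 0.8, -0.0]
opening: 0.0398
grip_force: 0.0
```

>>> servo_tool(
  increments=[
    [[4,0,0,0,0],[4,0,0,0,0]],
  ],
)

```text
t: 9.9
tool_pos: [0.4586, -0.0137, 0.1472]
tool_rot: [-2.539, -1.85, -0.0]
contact_force: [0.3, -0.7, -0.9]
opening: 0.0398
grip_force: 0.0
```

```bash
python3 - <<'E'
from station import ctrl
from h import *
d=snap(ctrl,'wrist','w6');o=d['obs'];print(o['t'],o['tool_pos'],mv(o,(.457,-.0156,.030),72.4))
hsv=cv2.cvtColor(d['img'],cv2.COLOR_RGB2HSV)
m=((hsv[:,:,2]>150)&(hsv[:,:,1]<90)).astype(np.uint8)
for k in sorted(cv2.findContours(m,0,2)[0],key=cv2.contourArea)[-3:]:
    e=cv2.fitEllipse(cv2.convexHull(k));print(e,pt(d,*e[0],.042))
E
```

```text
9.9 [ 0.45862274 -0.0137021   0.14717761] (array([-0.23, -0.09, 11.72]), np.float64(-0.3))
((578.2008666992188, 314.8134765625), (101.84689331054688, 132.81658935546875), 76.91682434082031) [ 0.66872873 -0.17291406  0.042     ]
((272.94256591796875, 126.37263488769531), (118.04682159423828, 119.40904235839844), 167.6106719970703) [0.47611467 0.0434284  0.042     ]
((509.9849548339844, 174.26800537109375), (122.34463500976562, 333.59613037109375), 178.87705993652344) [ 0.62497993 -0.03750501  0.042     ]
```

View pics/w6.png

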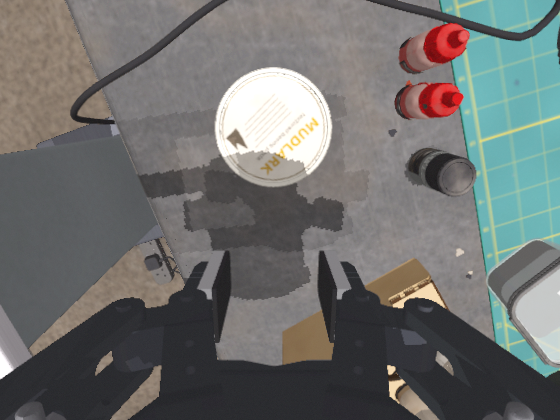

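```bash
python3 - <<'E'
from h import *
d=load('w6')
for p in((282,330),(418,260),(283,360)): print(pt(d,*p,.06),pt(d,*p,.03))
E
```

```text
[ 0.43844103 -0.09498502  0.06      ] [ 0.43261354 -0.11583743  0.03      ]
[ 0.54383362 -0.07084984  0.06      ] [ 0.55296908 -0.0882757   0.03      ]
[ 0.43121361 -0.12054884  0.06      ] [ 0.42436002 -0.14503063  0.03      ]
```

>>> servo_tool(
  increments=[
    [[4,-0.1,0,4,0],[4,-0.1,0,8,0],[4,-0.1,0,11.7,0],[4,-0.1,0,11.7,0],[4,0.5,0,11.7,0]],
  ],
)

```text
t: 10.45
tool_pos: [0.4597, -0.0086, 0.0303]
tool_rot: [-2.538, -1.85, 0.002]
contact_force: [0.7, -0.1, 0.4]
opening: 0.0401
grip_force: 0.0
```

>>> servo_tool(
  increments=[
    [[4,1,0,0,0],[4,2,0,0,0],[4,3,0,0,0],[4,4,0,0,0],[4,5,0,0,0]],
  ],
)

```text
t: 10.95
tool_pos: [0.4763, 0.0388, 0.0312]
tool_rot: [2.538, 1.849, 0.002]
contact_force: [-1.5, -2.5, 2.5]
opening: 0.0399
grip_force: 1.4
```

```bash
python3 - <<'E'
from station import ctrl
from h import *
o=ctrl.get_obs();print(mv(o,(.496,.1066,.030),72.4))
E
```

```text
(array([ 7.06, -0.2 ,  0.12]), np.float64(-0.3))
```

>>> servo_tool(
  increments=[
    [[4,1.5,-0.1,0.1,0],[4,3,-0.2,0.1,0],[4,4.5,-0.2,0.1,0],[4,6,-0.2,0.1,0],[4,7,-0.2,0.1,0]],
  ],
)

```text
t: 11.45
tool_pos: [0.4953, 0.1066, 0.0293]
tool_rot: [-2.539, -1.85, -0.0]
contact_force: [-0.6, -1.9, 2.3]
opening: 0.04
grip_force: 1.4
```

>>> servo_tool(
  increments=[
    [[4,0,0,0,0],[4,0,0,0,0],[4,-1,0,0,0],[4,-2.5,0,0,0],[4,-2.5,0,0,0]],
  ],
)

```text
t: 11.95
tool_pos: [0.4862, 0.0795, 0.0289]
tool_rot: [-2.542, -1.846, 0.002]
contact_force: [0.3, 1.2, -1.9]
opening: 0.0402
grip_force: 0.0
```

```bash
python3 - <<'E'
from station import ctrl
from h import *
d=snap(ctrl,'wrist','w7');o=d['obs'];print(o['t'],o['tool_pos'])
hsv=cv2.cvtColor(d['img'],cv2.COLOR_RGB2HSV)
m=((hsv[:,:,2]>150)&(hsv[:,:,1]<90)).astype(np.uint8)
for k in sorted(cv2.findContours(m,0,2)[0],key=cv2.contourArea)[-3:]:
    if len(k)<20: continue
    e=cv2.fitEllipse(cv2.convexHull(k));print(e,pt(d,*e[0],.042))
t=snap(ctrl,'top','top2');hsv=cv2.cvtColor(t['img'],cv2.COLOR_RGB2HSV)
print(mv(o,(.4577-.004,.119-.002,.030),30.2))
E
```

```text
11.95 [0.4861879  0.0795468  0.02887916]
((513.780029296875, 32.02180862426758), (13.819663047790527, 137.53099060058594), 56.81982421875) [0.58519535 0.14583903 0.042     ]
((274.2427062988281, 84.54457092285156), (245.80287170410156, 255.98294067382812), 179.08070373535156) [0.50995989 0.15297434 0.042     ]
(array([ 2.56, -4.25, -0.11]), np.float64(41.8))
```

View pics/w7.png

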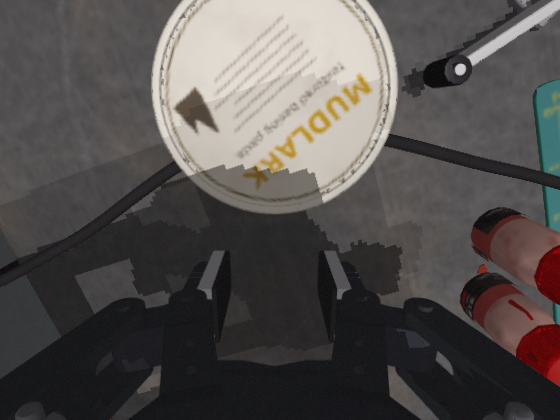

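>>> servo_tool(
  increments=[
    [[4,0.3,-0.8,0,8.4],[4,0.8,-1.7,0,16.8],[4,1.3,-2.5,0,25.2],[4,1.9,-3.4,0,33.6],[4,2.5,-4.2,0,42]],
  ],
)

```text
t: 12.55
tool_pos: [0.4547, 0.1184, 0.0294]
tool_rot: [-3.036, -0.806, -0.001]
contact_force: [-0.7, 0.6, -0.1]
opening: 0.0402
grip_force: 0.0
```

>>> servo_tool(
  increments=[
    [[4,0,0,0,0],[4,0,0,0,0],[4,0,0,0,0]],
  ],
)

```text
t: 12.85
tool_pos: [0.4553, 0.1178, 0.0295]
tool_rot: [3.033, 0.818, 0.001]
contact_force: [0.7, -0.3, 0.1]
opening: 0.0398
grip_force: 0.0
```

```bash
python3 - <<'E'
from station import ctrl
from h import *
d=snap(ctrl,'wrist','w8');o=d['obs'];print(o['t'],o['tool_pos'])
x=np.array([.8643,.503]); c=np.array([.570,.1845])
for X in(-.1,-.0445): print(mv(o,(*(c+X*x),.03),30.2))
E
```

```text
12.85 [0.4553355  0.11784895 0.02948061]
(array([ 3.26,  0.01, -0.05]), np.float64(0.0))
(array([ 8.81,  0.01, -0.05]), np.float64(0.0))
```

View pics/w8.png

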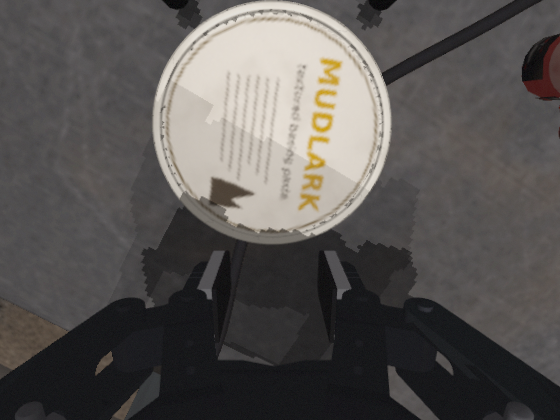

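>>> servo_tool(
  increments=[
    [[4,1,0,0,0],[4,2,0,0,0],[4,3,0,0,0],[4,4,0,0,0],[4,5,0,0,0]],
  ],
)

```text
t: 13.4
tool_pos: [0.4986, 0.1431, 0.0292]
tool_rot: [3.032, 0.816, -0.004]
contact_force: [-5.4, -5.3, 5.3]
opening: 0.04
grip_force: 3.7
```

>>> servo_tool(
  increments=[
    [[4,0.7,0,0,0],[4,1.4,0,0,0],[4,2.1,0,0,0],[4,2.7,0,0,0],[4,3.2,0,0,0]],
  ],
)

```text
t: 13.9
tool_pos: [0.5267, 0.1599, 0.0293]
tool_rot: [-3.033, -0.816, -0.001]
contact_force: [0.5, -0.6, -0.2]
opening: 0.04
grip_force: 0.0
```

>>> servo_tool(
  increments=[
    [[4,0.2,0,0,0],[4,0.4,0,0,0],[4,0.6,0,0,0],[4,0.6,0,0,0]],
  ],
)

```text
t: 14.3
tool_pos: [0.5306, 0.1621, 0.0291]
tool_rot: [3.034, 0.816, -0.002]
contact_force: [-1.8, -0.6, 0.9]
opening: 0.04
grip_force: 0.8
```

```bash
python3 - <<'E'
from station import ctrl
from h import *
d=snap(ctrl,'wrist','w9');o=d['obs'];print(o['t'],o['tool_pos'])
x=np.array([.8643,.503]); c=np.array([.570,.1845])
print(mv(o,(*(c-.0445*x),.03),30.2))
E
```

```text
14.3 [0.53060506 0.16211848 0.02908479]
(array([ 0.08,  0.05, -0.09]), np.float64(-0.1))
```

Snapped past the rollers; push on gently to the stops.

>>> servo_tool(
  increments=[
    [[4,0.1,0,0,0],[4,0.2,0,0,0],[4,0.3,0,0,0],[4,0.3,0,0,0]],
  ],
)

```text
t: 14.75
tool_pos: [0.5312, 0.1622, 0.0286]
tool_rot: [3.032, 0.815, -0.012]
contact_force: [-9.1, -6.7, 6.3]
opening: 0.04
grip_force: 5.3
```

>>> servo_tool(
  increments=[
    [[4,0.1,0,0,0],[4,0.2,0,0,0],[4,0.3,0,0,0],[4,0.3,0,0,0]],
  ],
)

```text
t: 15.15
tool_pos: [0.5318, 0.1622, 0.0282]
tool_rot: [3.03, 0.815, -0.022]
contact_force: [-16.5, -13.4, 12.2]
opening: 0.0396
grip_force: 9.7
```

>>> servo_tool(
  increments=[
    [[4,-0.6,0,0,0],[4,-2,0,0,0],[4,-4.5,0,-1,0],[4,-7,0,-5,0],[4,-8,0,-10,0]],
  ],
)

```text
t: 15.65
tool_pos: [0.4637, 0.1245, 0.1263]
tool_rot: [-3.033, -0.815, 0.009]
contact_force: [1.3, 0.8, 0.9]
opening: 0.0406
grip_force: 0.0
```

>>> servo_tool(
  increments=[
    [[4,0,0,-4,0],[4,0,0,-4,0],[4,0,0,-4,0]],
  ],
)

```text
t: 15.95
tool_pos: [0.4683, 0.1255, 0.1701]
tool_rot: [3.033, 0.816, 0.007]
contact_force: [-0.4, -0.7, -0.8]
opening: 0.0399
grip_force: 0.0
```

```bash
python3 - <<'E'
from station import ctrl
from h import *
d=snap(ctrl,'wrist','w10');o=d['obs'];print(o['t'],o['tool_pos'])
hsv=cv2.cvtColor(d['img'],cv2.COLOR_RGB2HSV)
m=((hsv[:,:,2]>150)&(hsv[:,:,1]<60)).astype(np.uint8)
m=cv2.morphologyEx(m,cv2.MORPH_OPEN,np.ones((15,15)))
k=max(cv2.findContours(m,0,2)[0],key=cv2.contourArea);e=cv2.minEnclosingCircle(k)
b=pt(d,*e[0],.042)[:2];r=b-[.570,.1845];x=np.array([.8643,.503]);print(e,b,r@x,r@[-.503,.8643])
E
```

```text
15.95 [0.46831368 0.12549562 0.17008014]
((266.5, 45.8125), 56.75426483154297) [0.56437291 0.18682296] -0.003695046363379792 0.004838164896072311
```

View pics/w10.png

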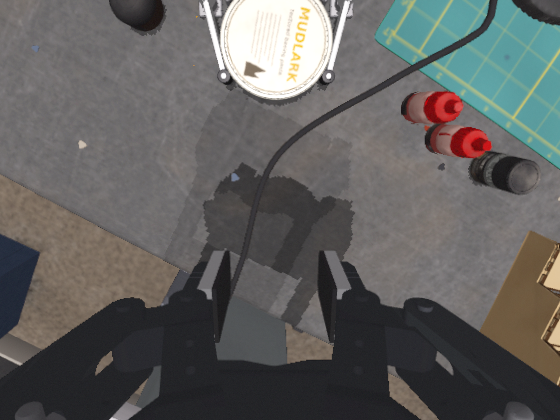

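```bash
python3 - <<'E'
from h import *
d=load('w10')
f=frame(pt(d,224,76,.034),pt(d,328,76,.034),-.022);print(f)
for p in((276,42),(276,45)):
    for c in(f[0],[.570,.1845]):
        r=pt(d,*p,.042)[:2]-c;x=f[1];print(p,r@x,r@[-x[1],x[0]])
# lid edges
for p in((276,102),(219,42),(333,42)): print(pt(d,*p,.042))
E
```

```text
(array([0.57037919, 0.1826191 ]), array([0.86469514, 0.50229703]), np.float64(30.152087005936107), np.float64(0.0755453178523897))
(276, 42) -0.0006248022599859216 9.729117431977121e-05
(276, 42) -0.001241686606806336 -0.0017195824327838813
(276, 45) -0.0025598849728736424 9.550378182797366e-05
(276, 45) -0.003176769319694057 -0.001721369825275679
[0.53526235 0.16228691 0.042     ]
[0.55018354 0.21643625 0.042     ]
[0.58968402 0.14847093 0.042     ]
```

>>> servo_tool(
  increments=[
    [[4,4,0,-2,0],[4,7,0,-4,0],[4,7,0,-4,0],[4,7,0,-4,0]],
  ],
)

```text
t: 16.4
tool_pos: [0.5272, 0.1605, 0.2063]
tool_rot: [-3.033, -0.817, 0.005]
contact_force: [0.4, -0.4, -0.4]
opening: 0.0399
grip_force: 0.0
```

```bash
python3 - <<'E'
from station import ctrl
from h import *
d=snap(ctrl,'wrist','w11');o=d['obs'];print(o['t'],o['tool_pos'])
g=cv2.cvtColor(d['img'],cv2.COLOR_RGB2GRAY)
c=cv2.HoughCircles(cv2.GaussianBlur(g,(5,5),1),cv2.HOUGH_GRADIENT,1,60,param1=120,param2=30,minRadius=35,maxRadius=70)
x=np.array([.8643,.503])
for q in c[0][:4]:
    b=pt(d,q[0],q[1],.042)[:2];r=b-[.570,.1845];print(q,b,r@x,r@[-.503,.8643])
E
```

```text
16.4 [0.52719959 0.16048212 0.20632802]
[277.5 134.5  46.2] [0.57201702 0.18316451] 0.0010715572296004854 -0.002168821036331382
[535.5  51.5  36.6] [0.73666483 0.03628969] 0.06949862147292375 -0.21193058218041141
```

View pics/w11.png

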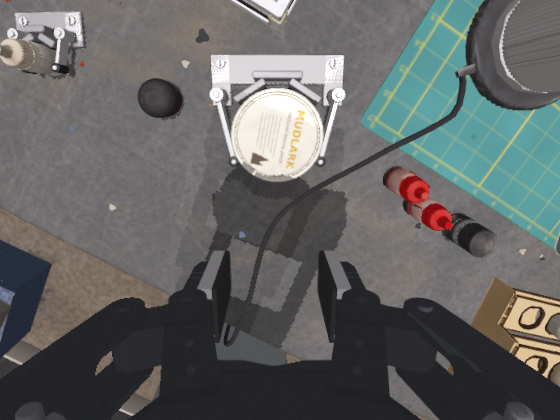

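Tub sits against both stops, centred (277,134) between rollers (233,161) and (321,161). The bottle is in its clip at top left, and the pots stand where they were.

```bash
python3 -c "
from station import ctrl
print(ctrl.finish_job())"
```

```text
the job is handed in; nothing more can be done
None
```

The job is handed in at about 16.4 s: by my camera measurements the tub sits home in the wide clip (about 1 mm in depth, 2 mm sideways) and the bottle stands upright in the small clip (within about 3 mm); the pots look undisturbed, the figure was not re-checked after the tub push, no verdict was returned, and I viewed 12 pictures against the limit of 10.

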